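# Balance two clamps on the pivoting clamp bar

### The arm

A 6-joint arm with a two-finger parallel gripper is mounted at the origin on the work surface. World frame = base frame: x ahead of the robot, y to its left, z up, the work surface at z = 0. Lengths are in m, angles in rad, forces in N, time in s.
With the tool pointing down it reaches from about 0.3 to 0.775 m from the base axis. Payload 14.6 kg.
Tool frame: the origin (TCP) lies on the centre line of the jaws, within the pads' length; the fingertips stand 19 mm ahead of it and the grasp point (between the pads) is the TCP; z points along the fingers, y is the direction in which the jaws open and shut (so a half turn about z gives the same grasp; the last joint's range is limited). The gripper opens to 94 mm and grips with 3 to 60 N. Pads are 16 mm wide; open, the fingers measure 119 mm over their backs; the gripper's body (75 mm by 177 mm) begins 78 mm behind the grasp point.
Start: joints at [-1.238, 0.3, 1.521, -0, 1.321, -0.067], TCP at [0.214, -0.507, 0.224] pointing down, gripper open.
Joint ranges: [-3.03, 3.03], [-0.79, 2.21], [0.23, 2.52], [-1.04, 4.18], [0, 3.07], [-2.55, 2.55]. Speed limits (rad/s): [2.22, 2.22, 2.57, 3.14, 3.14, 3.14].

### API

Orientations are given as [roll, pitch, yaw] about the fixed x, y, z axes, in that order (R = Rz(yaw) Ry(pitch) Rx(roll)).
In Python, from station import ctrl gives the robot as it stands. The module is installed in compiled form; this text tells all that it offers.
- The arm moves only by the shell command python3 -m creep 'ROWS' [FORCE]. ROWS is a JSON object of lists of equal length, an entry for each row: "translation": the shift along the world's x, y, z in mm, a list of three; "yaw": the turn about the world's z in rad; "gripper": the closure in counts, from 0 (fully open) to 255 (shut). A call has 1 to 5 rows; each row is the pose to reach, as a shift and turn from the pose measured when the call began; what a row does not reach only later rows make up. A row lasts 1/12 s, in which the tool goes at most 41.7 mm and 7.16 degrees, less where a joint would pass 70% of its speed; a pose out of reach is approached as far as the arm can. A call with a gripper value outside its range is refused whole. The fingers move at their own pace and stop on an object; FORCE is the grip in N (left out, the last holds). Time passes only in rows, so rows that repeat a pose let the fingers close. It gives the time, the measured TCP pose, the force and the opening at its end, in the units of the state.
- ctrl.get_obs(): the state, without advancing time (a new reading comes with each control period).
- ctrl.camera(name): name is "scene" or "side" or "wrist"; returns a dict with "pixels" (480x640x3 uint8, red, green, blue), "depth" (480x640 float32, m along the optical axis (not along the pixel's ray), 0 where there is no reading), "fx", "fy", "cx", "cy" (pixels), "R" (3x3) and "t" (3): a world point X has camera coordinates R X + t; the wrist camera has in their place "tool_from_camera" (4x4, takes a point from camera to tool coordinates, whose origin is the TCP and whose axes are the flange's). Camera axes: x right, y down, z forward; pixel columns grow to the right and rows downward; lengths in m; the calibration is good to about 2 mm. A picture is of the moment at which its call begins: read the wrist's pose just before it.
- ctrl.hand_in(): hands the job in, once; it reports no verdict.
The state is a dict: "time_s": time; "qpos": joint angles; "joint_vel": joint speeds; "tau": joint torques, N m; "ee_pos": TCP position; "eef_rot": TCP orientation; "force": force on the tool from outside, world axes, zero at the start; "moment": the same for the moment, N m; "grip_width": finger opening in m.
Only numpy, scipy, OpenCV 4.12 (cv2) and the standard library are available. Lean on these libraries where they do the work, as an engineer would, in place of code of your own. Each camera call takes 0.05 s, during which the arm holds its last target. There are 200 camera calls.

### The job

Put the two red clamps away on the pivoting wooden bar: hang one astride the yellow band at one end, then the other astride the yellow band at the opposite end, so that the bar comes back level and both hang still. The blue clamp is heavier and would not balance.

Things in the scene. Friction and masses are not known exactly. Their poses are not given: they have to be found in the camera images.
- red_clamp_1: red-jawed bar clamp, 0.4 kg, 104 mm tall, standing on its jaws like an upside-down U. Grip its top rail (along x, 150 long, 14 thick in y, z 70 to 104 mm) across y at mid-length, fingertips above z 75 mm. Jaws 26 (x) by 36 (y) mm at x -43 and +43, z 0 to 70: 60 mm gap open below. Handle to x +106, z 33. Origin: midway between the jaws, at their lower ends; z up
- red_clamp_2: the second red-jawed clamp, equal to red_clamp_1 in shape, size, axes and (nearly) mass. The similar clamp with blue jaws is twice as heavy. A clamp hangs right when it sits astride the bar, the bar in the gap between its jaws, the rail's underside on the band: its origin is then 70 mm below the seat point, its x axis across the bar, either way round
- seat_left (a point): centre of the yellow band (30 mm wide) near the left (+y) end of the wooden bar, on its top face, 170 mm above the bench when level; x across the bar, y along it to the left, z normal to its top. Bar 410 long, 26 wide, 24 mm tall, pivoting at its middle (12 mm under the top face) on a 36 mm column with a foot of radius 62 mm; only a 7 mm level vial stands above it
- seat_right (a point): the like for the band near the right (-y) end, axes as seat_left; 320 mm from it, each 160 mm from the pivot. The bar is level when empty (self-centring, 2 Nm/rad, damped), stops at 11.5 degrees either way and yields when pressed. One red clamp takes it to the stop: its band sinks 32 mm, the other rises 32 mm; two equal ones bring it level again
Not all that is in view belongs to the job. Leave any green or pink look-alike of the red_clamp_1 alone.

How it is judged:
On the way:
1. a first red clamp hangs astride one yellow band (((x of red_clamp_1 in the frame of seat_left between -0.03 and 0.03 m and y of red_clamp_1 in the frame of seat_left between -0.028 and 0.028 m and z of red_clamp_1 in the frame of seat_left between -0.085 and -0.05 m and angle between red_clamp_1's own z axis and vertical below 0.4 rad) or (x of red_clamp_1 in the frame of seat_right between -0.03 and 0.03 m and y of red_clamp_1 in the frame of seat_right between -0.028 and 0.028 m and z of red_clamp_1 in the frame of seat_right between -0.085 and -0.05 m and angle between red_clamp_1's own z axis and vertical below 0.4 rad) or (x of red_clamp_2 in the frame of seat_left between -0.03 and 0.03 m and y of red_clamp_2 in the frame of seat_left between -0.028 and 0.028 m and z of red_clamp_2 in the frame of seat_left between -0.085 and -0.05 m and angle between red_clamp_2's own z axis and vertical below 0.4 rad) or (x of red_clamp_2 in the frame of seat_right between -0.03 and 0.03 m and y of red_clamp_2 in the frame of seat_right between -0.028 and 0.028 m and z of red_clamp_2 in the frame of seat_right between -0.085 and -0.05 m and angle between red_clamp_2's own z axis and vertical below 0.4 rad))), for 0.2 s.
At the end, for the whole second after the job is handed in: One red clamp hangs astride each yellow band: origin within 28 mm of the band centre along the bar, 30 mm across it, 50 to 85 mm below it, tilted under 0.4 rad; the bar within 0.13 rad (7.5 deg) of level; both clamps released and at rest (0.03 m/s, 0.2 rad/s) ((((x of red_clamp_1 in the frame of seat_left between -0.03 and 0.03 m and y of red_clamp_1 in the frame of seat_left between -0.028 and 0.028 m and z of red_clamp_1 in the frame of seat_left between -0.085 and -0.05 m and angle between red_clamp_1's own z axis and vertical below 0.4 rad) and (x of red_clamp_2 in the frame of seat_right between -0.03 and 0.03 m and y of red_clamp_2 in the frame of seat_right between -0.028 and 0.028 m and z of red_clamp_2 in the frame of seat_right between -0.085 and -0.05 m and angle between red_clamp_2's own z axis and vertical below 0.4 rad)) or ((x of red_clamp_1 in the frame of seat_right between -0.03 and 0.03 m and y of red_clamp_1 in the frame of seat_right between -0.028 and 0.028 m and z of red_clamp_1 in the frame of seat_right between -0.085 and -0.05 m and angle between red_clamp_1's own z axis and vertical below 0.4 rad) and (x of red_clamp_2 in the frame of seat_left between -0.03 and 0.03 m and y of red_clamp_2 in the frame of seat_left between -0.028 and 0.028 m and z of red_clamp_2 in the frame of seat_left between -0.085 and -0.05 m and angle between red_clamp_2's own z axis and vertical below 0.4 rad))) and angle between seat_left's own z axis and vertical below 0.13 rad and linear speed of each of red_clamp_1, red_clamp_2 below 0.03 m/s and angular speed of each of red_clamp_1, red_clamp_2 below 0.2 rad/s); the robot touches nothing.
It also fails if it takes over 69 s, if anything falls off the work surface, if the arm or the gripper's body presses on something with over 40 N, if the wrist force passes 120 N, or if a joint passes its speed limit or range.

## Working session

There is one attempt and no reset: what is moved stays moved. The work goes in short steps, Python scripts to look and compute and a shell command to move; the robot and the scene stay as the last step left them, time stands still between calls to the robot, and variables do not carry over. Pictures are saved under pics/ and viewed, about 8 in all and at most 12, crops included, and the job is handed in when it is done.

```bash
mkdir -p pics
python3 - <<'E'
from station import ctrl
import cv2,numpy as np
o=ctrl.get_obs();print(o)
for n in("scene","side"):
    c=ctrl.camera(n);cv2.imwrite(f"pics/{n}0.png",c["pixels"][:,:,::-1]);np.savez(f"{n}0.npz",**c)
    print(n,c["fx"],c["R"].tolist(),c["t"])
E
```

```text
{'time_s': 0.0, 'qpos': array([-1.23761083e+00,  3.00466997e-01,  1.52159554e+00, -3.43504682e-06,
        1.32070054e+00, -6.65937009e-02]), 'joint_vel': array([-3.98498254e-04, -2.79764767e-04, -1.18513744e-03,  4.51781296e-04,
       -1.24038558e-03, -1.92497456e-05]), 'tau': array([ 3.68675855e-04, -5.31807268e+01, -3.52736449e+01,  7.08416803e-02,
        2.43924907e-02, -8.80518724e-05]), 'ee_pos': array([ 0.21398692, -0.50639682,  0.22388246]), 'eef_rot': array([-3.14042460e+00, -7.45653486e-05,  3.99780008e-01]), 'force': array([-0.12571622,  0.63539212, -0.60703697]), 'moment': array([ 0.04811362, -0.0281934 ,  0.00744324]), 'grip_width': 0.09397001187681238}
scene 506.2624482319884 [[0.1704140523455776, 0.985360662120365, -0.004839040077789901], [0.8108651476522721, -0.14302266834752464, -0.5674876462634347], [-0.5598720952914314, 0.09278406050863319, -0.8233676912713497]] [ 0.02185226 -0.29827737  1.52232428]
side 443.3056921432888 [[-0.9488464528160881, -0.3155339676707585, -0.011345669846928159], [-0.14050438182823824, 0.4541468389073938, -0.8797779079958115], [0.2827524140752672, -0.8331800309395145, -0.4752495222283113]] [0.42651815 0.20655895 0.74746248]
```

View pics/scene0.png

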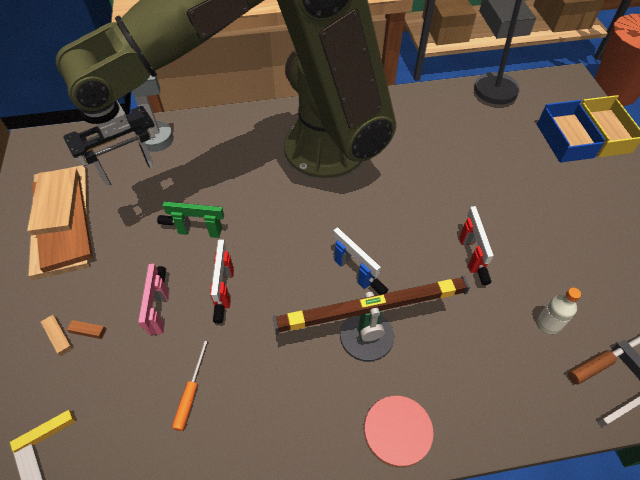

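View pics/side0.png

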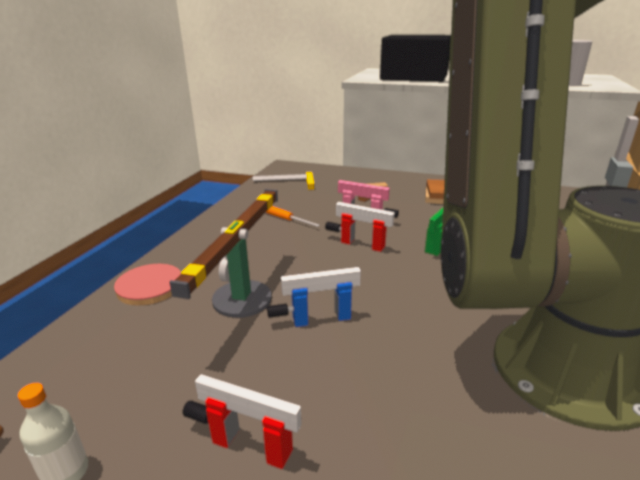

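The scene view shows one red clamp at about (220,280) and the other at (478,245). The blue clamp is at (358,260). The bar has yellow bands at (296,320) and (447,288). I'll measure these from depth.

```bash
cat > h.py <<'E'
import numpy as np,cv2
def cloud(c):
    v,u=np.mgrid[:480,:640];d=c["depth"]
    P=np.stack([(u-c["cx"])/c["fx"]*d,(v-c["cy"])/c["fy"]*d,d],-1)
    return (P-c["t"])@c["R"] if "R" in c else P
def hsv(c): return cv2.cvtColor(c["pixels"],cv2.COLOR_RGB2HSV)
def rect(p): 
    (x,y),s,a=cv2.minAreaRect((p[:,:2]*1000).astype(np.float32)); return np.round([x,y,*s,a],1)
E
python3 - <<'E'
from h import *
for n in("scene","side"):
    c=dict(np.load(n+"0.npz"));P=cloud(c);H=hsv(c);z=P[...,2];ok=c["depth"]>0
    W=ok&(H[...,1]<50)&(H[...,2]>130)&(z>.085)&(z<.12)&(P[...,0]>.2)
    Y=ok&(H[...,0]>20)&(H[...,0]<35)&(H[...,1]>150)&(z>.13)&(z<.2)
    R=ok&((H[...,0]<6)|(H[...,0]>174))&(H[...,1]>180)&(z>.02)&(z<.1)
    K=ok&(H[...,2]<50)&(z>.02)&(z<.06)&(P[...,0]>.25)
    for nm,m in(("white",W),("yellow",Y),("red",R),("black",K)):
        k,l=cv2.connectedComponents(m.astype(np.uint8))
        for i in range(1,k):
            s=l==i
            if s.sum()<40: continue
            p=P[s]; 
            if nm=="white": p=p[p[:,2]>.097] if (p[:,2]>.097).sum()>20 else p
            v,u=np.nonzero(s);print(n,nm,s.sum(),int(u.mean()),int(v.mean()),p.mean(0).round(4),rect(p),np.percentile(p[:,2],[5,50,95]).round(3))
E
```

```text
scene white 345 481 233 [0.4485 0.2976 0.1037] [444.3 298.4  16.2 151.2  86.4] [0.1   0.104 0.107]
scene white 367 357 249 [ 0.4458 -0.0072  0.1036] [443.5  -8.2 151.4  17.7  29.8] [0.1   0.104 0.107]
scene white 348 217 269 [ 0.4411 -0.3329  0.1042] [ 437.4 -332.5   14.7  151.3   80.5] [0.101 0.104 0.107]
scene white 351 563 307 [0.6729 0.4022 0.1058] [669.2 404.9  51.2  39.2  42.7] [0.098 0.105 0.116]
scene white 120 372 328 [ 0.6477 -0.0159  0.0992] [648.  -16.4  26.3  12.1  88.9] [0.097 0.098 0.103]
scene yellow 168 446 285 [0.6124 0.1428 0.1703] [611.7 142.9  28.2  31.7   2. ] [0.168 0.17  0.173]
scene yellow 150 372 300 [ 0.6214 -0.0171  0.1724] [621.1 -15.8  21.2  53.    2.2] [0.17  0.173 0.175]
scene yellow 187 295 317 [ 0.6313 -0.1767  0.1703] [ 630.7 -176.8   29.3   30.1    3.7] [0.168 0.17  0.173]
scene red 140 466 228 [0.4043 0.2862 0.0604] [402.6 287.8  28.9  14.1   8.9] [0.026 0.064 0.083]
scene red 211 476 258 [0.4922 0.2833 0.0551] [493.2 287.6  39.3  24.7  38.3] [0.025 0.055 0.082]
scene red 111 227 261 [ 0.4011 -0.3122  0.0644] [ 397.3 -312.2   13.6   28.2   73.6] [
[... 1663 characters left out ...]
side red 206 346 224 [ 0.4817 -0.3194  0.0537] [ 478.4 -321.7   31.5   19.8   24.7] [0.024 0.056 0.079]
side red 266 378 232 [ 0.3954 -0.3064  0.0508] [ 391.8 -310.2   34.5   20.9   34.6] [0.022 0.051 0.079]
side red 658 216 417 [0.4892 0.3151 0.0578] [498.1 308.4  19.5  46.1  79.9] [0.025 0.061 0.082]
side red 906 275 438 [0.4011 0.3184 0.0535] [398.9 313.9  37.6  22.7  37.7] [0.023 0.054 0.081]
side black 61 331 226 [ 0.5237 -0.333   0.0359] [ 523.1 -333.9   10.5   31.8   83.1] [0.03  0.036 0.042]
side black 136 276 311 [0.5168 0.0479 0.0371] [516.8  49.4  38.3  17.   11.5] [0.031 0.037 0.043]
side black 321 195 411 [0.5323 0.3028 0.0403] [531.9 300.3  18.2  37.4  86.4] [0.033 0.041 0.045]
```

Red clamp A is at (0.438,-0.331) with yaw -0.166, and B is at (0.445,0.300) with yaw -0.065. The bands are at (0.613,0.144) and (0.632,-0.176), so the bar's x axis has yaw +0.061. Next I'll go above A and look from close by.

```bash
python3 -m creep '{"translation":[[30,24,0],[60,48,0],[95,75,0],[130,100,0],[160,125,0]],"yaw":[-0.1,-0.2,-0.3,-0.4,-0.5],"gripper":[0,0,0,0,0]}' 30
python3 -m creep '{"translation":[[30,24,0],[64,50,0],[64,50,0],[64,50,0]],"yaw":[-0.06,-0.06,-0.06,-0.06],"gripper":[0,0,0,0]}'
cat > look.py <<'E'
import sys; from station import ctrl; from h import *
from scipy.spatial.transform import Rotation as Ro
o=ctrl.get_obs();c=ctrl.camera("wrist")
cv2.imwrite(f"pics/{sys.argv[1]}.png",c["pixels"][:,:,::-1])
T=c["tool_from_camera"];P=cloud(c)@T[:3,:3].T+T[:3,3]
P=P@Ro.from_euler("xyz",o["eef_rot"]).as_matrix().T+o["ee_pos"]
H=hsv(c);z=P[...,2];ok=c["depth"]>0
print(o["time_s"],o["ee_pos"].round(4),o["eef_rot"].round(3),o["qpos"].round(2))
for nm,m in(("white",ok&(H[...,1]<60)&(H[...,2]>110)&(z>.096)&(z<.115)),("yellow",ok&(H[...,0]>20)&(H[...,0]<35)&(H[...,1]>150)&(z>.12))):
    k,l=cv2.connectedComponents(m.astype(np.uint8))
    for i in range(1,k):
        s=l==i
        if s.sum()>300: v,u=np.nonzero(s);p=P[s];print(nm,s.sum(),int(u.mean()),int(v.mean()),p.mean(0).round(4),rect(p))
E
python3 look.py w1
```

```text
time_s: 0.52
ee_pos: [0.3743, -0.3808, 0.2238]
eef_rot: [-3.14, 0.0, -0.106]
force: [0.7, -0.5, -0.2]
grip_width: 0.0938
time_s: 0.85
ee_pos: [0.4394, -0.3294, 0.2233]
eef_rot: [-3.14, 0.001, -0.162]
force: [0.1, -0.0, -1.1]
grip_width: 0.094
0.85 [ 0.4394 -0.3294  0.2233] [-3.14e+00  1.00e-03 -1.62e-01] [-0.71  0.3   1.52  0.    1.32  1.02]
white 3840 331 223 [ 0.442  -0.3305  0.1025] [ 438.  -329.8   14.   148.9   80.5]
```

View pics/w1.png

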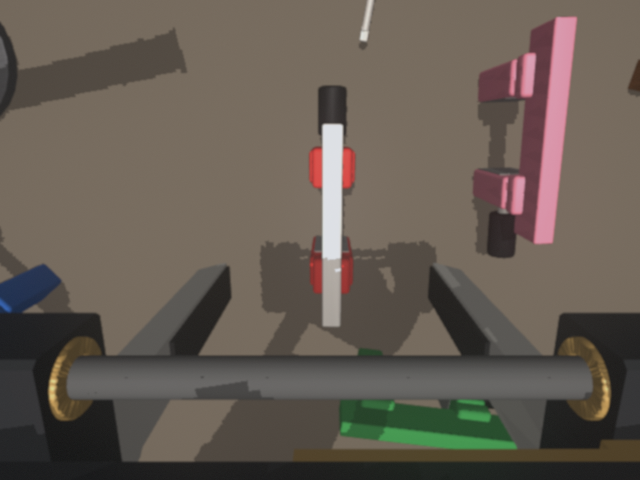

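The wrist view shows the red clamp's rail centred between the fingers (x≈331, rows 125–325), with pink and green clear. I'll descend and grip.

```bash
python3 -m creep '{"translation":[[0,0,-30],[-1,-1,-65],[-1,-1,-100],[-1,-1,-122],[-1,-1,-122]],"yaw":[0,0,0,0,0],"gripper":[0,0,0,0,0]}'
python3 -m creep '{"translation":[[0,0,0],[0,0,0],[0,0,0],[0,0,0],[0,0,0]],"yaw":[0,0,0,0,0],"gripper":[255,255,255,255,255]}' 40
python3 -m creep '{"translation":[[0,0,0],[0,0,0],[0,0,0],[0,0,0],[0,0,0]],"yaw":[0,0,0,0,0],"gripper":[255,255,255,255,255]}' 40
```

```text
time_s: 1.32
ee_pos: [0.4345, -0.3312, 0.0969]
eef_rot: [-3.136, 0.007, -0.166]
force: [-1.1, -0.1, 0.2]
grip_width: 0.0942
time_s: 1.73
ee_pos: [0.4348, -0.3315, 0.098]
eef_rot: [-3.137, 0.006, -0.166]
force: [0.5, 0.4, 0.1]
grip_width: 0.0641
time_s: 2.15
ee_pos: [0.4348, -0.3315, 0.0981]
eef_rot: [-3.137, 0.006, -0.166]
force: [0.5, 0.6, 0.1]
grip_width: 0.031
```

```bash
python3 -m creep '{"translation":[[3,0,3],[3,0,3],[3,0,3],[3,0,3],[3,0,3]],"yaw":[0,0,0,0,0],"gripper":[255,255,255,255,255]}' 40
python3 -m creep '{"translation":[[0,0,0],[0,0,0],[0,0,0]],"yaw":[0,0,0],"gripper":[255,255,255]}' 40
```

```text
time_s: 2.57
ee_pos: [0.4382, -0.3315, 0.1014]
eef_rot: [-3.137, 0.005, -0.166]
force: [3.1, 1.7, 4.0]
grip_width: 0.0137
time_s: 2.82
ee_pos: [0.4382, -0.3315, 0.1014]
eef_rot: [-3.137, 0.005, -0.166]
force: [1.4, 2.0, 1.4]
grip_width: 0.0138
```

```bash
python3 -m creep '{"translation":[[0,0,30],[0,0,70],[0,0,110],[0,0,150],[0,0,190]],"yaw":[0,0,0,0,0],"gripper":[255,255,255,255,255]}'
python3 -m creep '{"translation":[[20,16,4],[48,38,4],[76,60,4],[104,82,4],[132,104,4]],"yaw":[0.04,0.1,0.15,0.2,0.227],"gripper":[255,255,255,255,255]}'
python3 -m creep '{"translation":[[30,24,0],[50,40,0],[60,49,0],[60,49,0]],"yaw":[0,0,0,0],"gripper":[255,255,255,255]}'
python3 look.py w2
python3 - <<'E'
from station import ctrl;import cv2
cv2.imwrite("pics/s2.png",cv2.resize(ctrl.camera("side")["pixels"][120:360,120:440,::-1],None,fx=2,fy=2))
E
```

```text
time_s: 3.23
ee_pos: [0.4375, -0.3312, 0.2926]
eef_rot: [-3.137, 0.007, -0.166]
force: [0.4, -0.9, -4.3]
grip_width: 0.0136
time_s: 3.65
ee_pos: [0.5702, -0.2261, 0.2956]
eef_rot: [-3.136, 0.009, 0.063]
force: [-0.6, -0.8, -3.9]
grip_width: 0.0137
time_s: 3.98
ee_pos: [0.6314, -0.1748, 0.2935]
eef_rot: [-3.135, 0.011, 0.066]
force: [-0.3, -1.1, -4.7]
grip_width: 0.0134
3.9833 [ 0.6314 -0.1748  0.2935] [-3.135  0.011  0.066] [-0.33  0.52  1.06  0.    1.58  1.18]
white 734 121 335 [0.4918 0.0203 0.1019] [489.3  20.4  46.3  15.3  31.4]
```

View pics/w2.png

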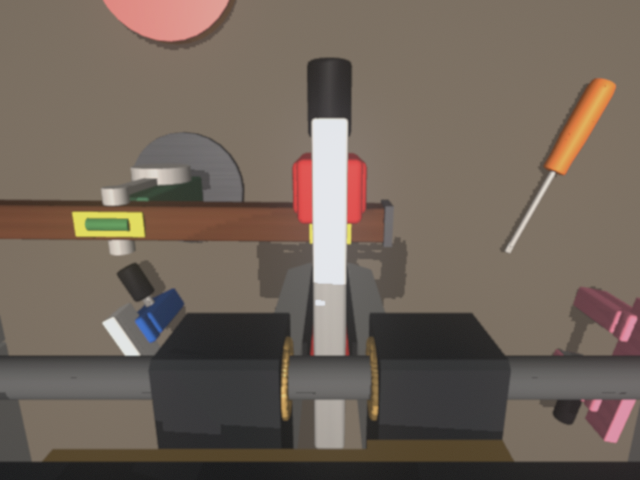

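The wrist view shows the band (308–352, 233) centred under the rail, and the clamp square to the bar. I'll lower it.

```bash
python3 -m creep '{"translation":[[1,-1,-25],[1,-1,-50],[1,-1,-70],[1,-1,-84],[1,-1,-84]],"yaw":[0,0,0,0,0],"gripper":[255,255,255,255,255]}'
python3 -m creep '{"translation":[[0,0,-8],[0,0,-16],[0,0,-24],[0,0,-32],[0,0,-32]],"yaw":[0,0,0,0,0],"gripper":[255,255,255,255,255]}'
python3 - <<'E'
from station import ctrl;import cv2
cv2.imwrite("pics/s3.png",cv2.resize(ctrl.camera("side")["pixels"][120:360,120:440,::-1],None,fx=2,fy=2))
E
```

```text
time_s: 4.5
ee_pos: [0.6289, -0.1789, 0.2069]
eef_rot: [-3.134, 0.016, 0.062]
force: [-0.4, -0.6, -4.7]
grip_width: 0.0138
time_s: 4.92
ee_pos: [0.6285, -0.1789, 0.1732]
eef_rot: [-3.133, 0.018, 0.062]
force: [-0.2, -1.4, -2.4]
grip_width: 0.0134
```

View pics/s3.png

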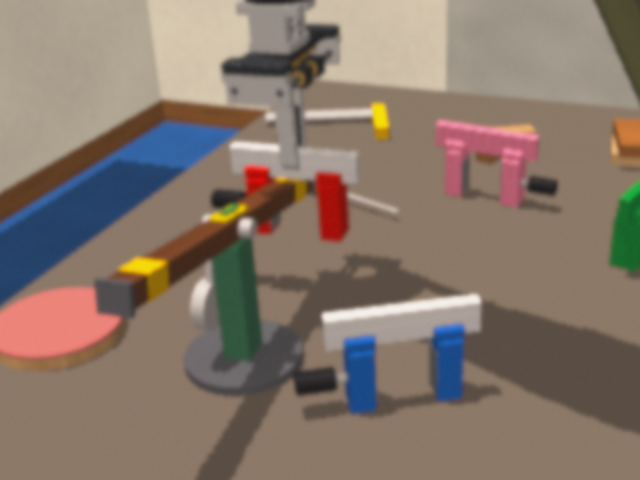

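The side view shows the clamp astride the right band with the bar tilting under it. I'll sink it to the stop and open partway.

```bash
python3 -m creep '{"translation":[[0,0,-3],[0,0,-5],[0,0,-5]],"yaw":[0,0,0],"gripper":[255,255,255]}'
python3 -m creep '{"translation":[[0,0,0],[0,0,0],[0,0,0],[0,0,0],[0,0,0]],"yaw":[0,0,0,0,0],"gripper":[180,160,160,160,160]}'
python3 look.py w3
```

```text
time_s: 5.22
ee_pos: [0.6289, -0.1786, 0.1696]
eef_rot: [-3.133, 0.017, 0.063]
force: [-1.1, 1.4, 1.7]
grip_width: 0.0136
time_s: 5.63
ee_pos: [0.629, -0.1786, 0.1697]
eef_rot: [-3.133, 0.016, 0.063]
force: [-0.1, 0.7, -0.2]
grip_width: 0.0347
5.6333 [ 0.629  -0.1786  0.1697] [-3.133  0.016  0.063] [-0.33  0.59  1.24  0.    1.33  1.17]
white 811 22 196 [0.6491 0.0021 0.0994] [648.3   3.8  27.7  13.7  87. ]
white 1268 40 438 [0.4809 0.011  0.101 ] [481.2  14.9  55.1  16.1  27.7]
```

```bash
python3 -m creep '{"translation":[[0,0,5],[0,0,20],[0,0,50],[0,0,85],[0,0,120]],"yaw":[0,0,0,0,0],"gripper":[160,160,160,160,160]}'
python3 -m creep '{"translation":[[-8,20,0],[-22,55,0],[-36,92,0],[-50,130,0],[-64,168,0]],"yaw":[0,0,0,0,0],"gripper":[0,0,0,0,0]}'
python3 -m creep '{"translation":[[-14,38,0],[-28,76,0],[-42,113,0],[-56,150,0],[-70,188,0]],"yaw":[0,-0.03,-0.06,-0.1,-0.128],"gripper":[0,0,0,0,0]}'
python3 -m creep '{"translation":[[-14,36,0],[-28,72,-15],[-45,110,-30],[-50,123,-50],[-50,123,-60]],"yaw":[0,0,0,0,0],"gripper":[0,0,0,0,0]}'
python3 look.py w4
python3 - <<'E'
from station import ctrl;import cv2
cv2.imwrite("pics/c4.png",ctrl.camera("scene")["pixels"][:,:,::-1])
E
```

```text
time_s: 6.1
ee_pos: [0.6286, -0.1784, 0.2913]
eef_rot: [-3.133, 0.017, 0.063]
force: [-0.2, 0.7, 0.3]
grip_width: 0.0349
time_s: 6.52
ee_pos: [0.5636, -0.0091, 0.2917]
eef_rot: [-3.133, 0.017, 0.062]
force: [0.5, 0.5, 0.2]
grip_width: 0.0648
time_s: 6.93
ee_pos: [0.4925, 0.1805, 0.2924]
eef_rot: [-3.133, 0.016, -0.068]
force: [1.1, -0.6, 0.0]
grip_width: 0.0936
time_s: 7.35
ee_pos: [0.4405, 0.306, 0.2307]
eef_rot: [-3.133, 0.017, -0.064]
force: [0.7, -0.5, -0.3]
grip_width: 0.0939
7.35 [0.4405 0.306  0.2307] [-3.133  0.017 -0.064] [0.53 0.27 1.55 0.02 1.34 2.16]
white 3718 337 207 [0.4514 0.3011 0.1025] [446.2 301.2  13.4 148.9  86.3]
```

View pics/c4.png

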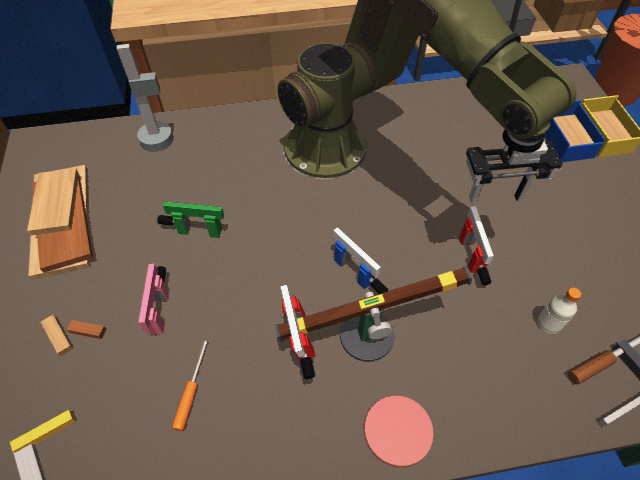

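Clamp A hangs at the right end, with the bar down at (295,325). The hand is above B, about 5 mm off, so I'll correct, descend and grip. I'll also check A's seating numerically.

```bash
python3 -m creep '{"translation":[[4,-3,-10],[8,-5,-45],[8,-5,-80],[8,-5,-110],[8,-5,-128]],"yaw":[0,0,0,0,0],"gripper":[0,0,0,0,0]}'
python3 -m creep '{"translation":[[0,0,0],[0,0,0],[0,0,0],[0,0,0],[0,0,0]],"yaw":[0,0,0,0,0],"gripper":[150,150,150,150,150]}' 40
python3 - <<'E'
from station import ctrl;from h import *
c=ctrl.camera("scene");P=cloud(c);H=hsv(c);z=P[...,2];ok=(c["depth"]>0)&(P[...,0]>.5)&(P[...,0]<.78)
for nm,m in(("white",ok&(H[...,1]<60)&(H[...,2]>110)&(z>.14)&(z<.2)),("yellow",ok&(H[...,0]>20)&(H[...,0]<35)&(H[...,1]>150)&(z>.1))):
    k,l=cv2.connectedComponents(m.astype(np.uint8))
    for i in range(1,k):
        s=l==i
        if s.sum()>25: v,u=np.nonzero(s);p=P[s];print(nm,s.sum(),int(u.mean()),int(v.mean()),p.mean(0).round(4),rect(p),np.percentile(p[:,2],[5,50,95]).round(3))
E
```

```text
time_s: 7.87
ee_pos: [0.4502, 0.2963, 0.1006]
eef_rot: [-3.136, 0.02, -0.069]
force: [-0.7, 0.3, -0.7]
grip_width: 0.0942
time_s: 8.28
ee_pos: [0.451, 0.2965, 0.1021]
eef_rot: [-3.134, 0.017, -0.069]
force: [0.2, 0.3, 0.3]
grip_width: 0.0647
white 568 292 320 [ 0.6342 -0.1845  0.1681] [ 627.2 -183.4  151.2   19.6    3.6] [0.151 0.17  0.173]
white 37 368 294 [ 0.6017 -0.0194  0.1652] [601.9 -18.5  16.5  10.2  82.1] [0.159 0.166 0.169]
white 75 374 312 [ 0.6426 -0.0158  0.1612] [640.8 -15.3  16.9  13.   86. ] [0.144 0.164 0.168]
yellow 187 446 278 [0.6126 0.1374 0.2016] [612.3 137.6  28.9  30.7   3.1] [0.198 0.202 0.205]
yellow 156 371 301 [ 0.6217 -0.0194  0.1722] [620.7 -18.6  23.   52.    8.4] [0.167 0.172 0.178]
yellow 73 300 323 [ 0.6299 -0.1672  0.1398] [ 621.  -167.7   47.9   12.1    2.4] [0.137 0.14  0.143]
```

Clamp A sits centred on the right band, within a few mm. I'll shift the hand slightly and finish the grip on B.

```bash
python3 -m creep '{"translation":[[-4,4,0],[-4,4,0],[-4,4,0],[-4,4,0],[-4,4,0]],"yaw":[0,0,0,0,0],"gripper":[255,255,255,255,255]}' 40
python3 -m creep '{"translation":[[0,0,0],[0,0,0],[0,0,0],[0,0,0],[0,0,0]],"yaw":[0,0,0,0,0],"gripper":[255,255,255,255,255]}' 40
```

```text
time_s: 8.75
ee_pos: [0.4468, 0.3005, 0.1018]
eef_rot: [-3.135, 0.018, -0.069]
force: [-0.2, 0.4, 0.7]
grip_width: 0.0264
time_s: 9.17
ee_pos: [0.4468, 0.3004, 0.1018]
eef_rot: [-3.135, 0.018, -0.069]
force: [-0.4, 0.1, -0.2]
grip_width: 0.014
```

```bash
python3 -m creep '{"translation":[[0,0,30],[0,0,70],[0,0,110],[0,0,150],[0,0,190]],"yaw":[0,0,0,0,0],"gripper":[255,255,255,255,255]}'
python3 -m creep '{"translation":[[0,0,30],[0,0,42],[0,0,42]],"yaw":[0,0,0],"gripper":[255,255,255]}'
```

```text
time_s: 9.58
ee_pos: [0.4462, 0.3001, 0.2933]
eef_rot: [-3.135, 0.019, -0.069]
force: [1.0, 0.5, -3.7]
grip_width: 0.0134
time_s: 9.83
ee_pos: [0.4466, 0.3004, 0.3382]
eef_rot: [-3.133, 0.015, -0.069]
force: [-0.3, 0.4, -4.3]
grip_width: 0.0137
```

```bash
python3 -m creep '{"translation":[[18,-17,0],[44,-42,0],[70,-67,0],[96,-92,0],[122,-117,0]],"yaw":[0.03,0.06,0.09,0.13,0.13],"gripper":[255,255,255,255,255]}'
python3 -m creep '{"translation":[[25,-24,0],[44,-42,0],[44,-42,0],[44,-42,0]],"yaw":[0,0,0,0],"gripper":[255,255,255,255]}'
python3 look.py w5
```

```text
time_s: 10.25
ee_pos: [0.5694, 0.1821, 0.3358]
eef_rot: [-3.133, 0.018, 0.064]
force: [-0.3, 0.6, -3.8]
grip_width: 0.0138
time_s: 10.58
ee_pos: [0.6138, 0.139, 0.3328]
eef_rot: [-3.133, 0.022, 0.062]
force: [-0.7, 1.4, -4.5]
grip_width: 0.0139
10.5833 [0.6138 0.139  0.3328] [-3.133  0.022  0.062] [0.16 0.45 1.07 0.01 1.64 1.67]
white 1585 53 124 [0.6669 0.4031 0.1045] [665.8 410.2  45.3  50.2  89. ]
white 335 472 170 [0.6478 0.006  0.099 ] [647.3   4.8  13.7  28.2   3.5]
```

View pics/w5.png

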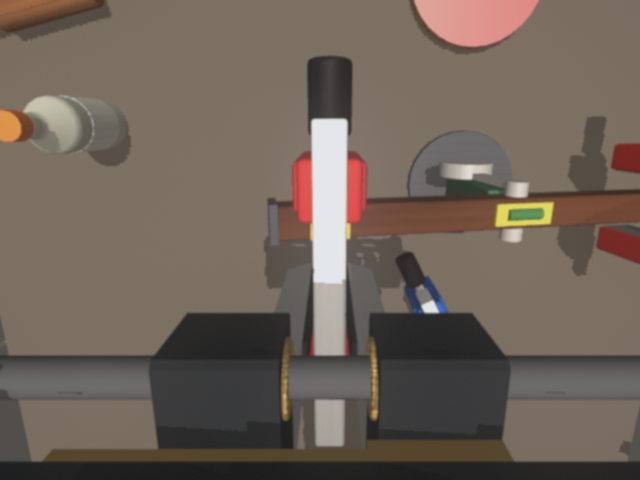

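The wrist view shows the band (310–350, 232) centred under the rail. I'll lower it onto the raised band, then press gently down to level.

```bash
python3 -m creep '{"translation":[[2,2,-15],[4,4,-35],[4,4,-55],[4,4,-72],[4,4,-88]],"yaw":[0,0,0,0,0],"gripper":[255,255,255,255,255]}'
python3 -m creep '{"translation":[[0,1,-10],[0,1,-20],[0,2,-28],[0,2,-36],[0,2,-40]],"yaw":[0,0,0,0,0],"gripper":[255,255,255,255,255]}'
python3 - <<'E'
from station import ctrl;import cv2
print(ctrl.get_obs()["force"])
cv2.imwrite("pics/s6.png",cv2.resize(ctrl.camera("side")["pixels"][100:400,100:500,::-1],None,fx=1.8,fy=1.8))
E
```

```text
time_s: 11.05
ee_pos: [0.6161, 0.1451, 0.2437]
eef_rot: [-3.133, 0.023, 0.065]
force: [0.8, -0.4, -4.4]
grip_width: 0.0137
time_s: 11.47
ee_pos: [0.616, 0.1476, 0.2033]
eef_rot: [-3.133, 0.022, 0.065]
force: [-1.2, 2.7, 0.3]
grip_width: 0.0135
[-1.15739725  2.66071339  0.33480654]
```

View pics/s6.png

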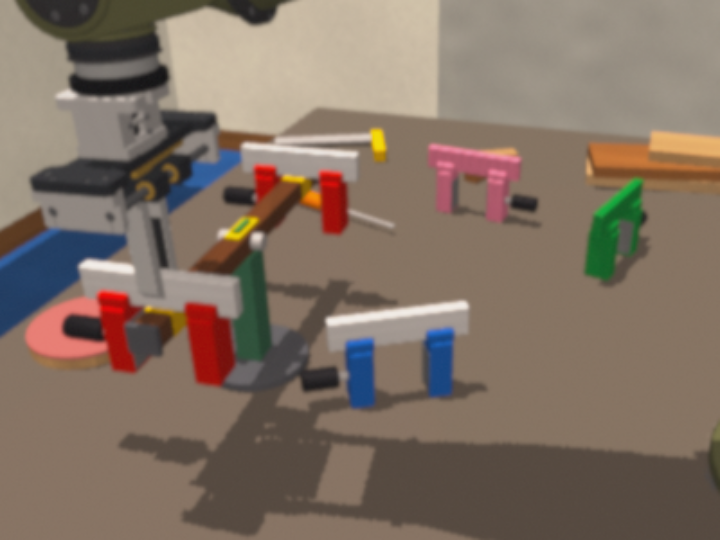

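The side view shows both red clamps astride the bar, which is about level, with no load left on the wrist. I'll release, let it settle and retreat.

```bash
python3 -m creep '{"translation":[[0,0,0],[0,0,0],[0,0,0],[0,0,0],[0,0,0]],"yaw":[0,0,0,0,0],"gripper":[200,180,160,160,160]}'
python3 -m creep '{"translation":[[0,0,4],[0,0,15],[0,0,40],[0,0,80],[0,0,120]],"yaw":[0,0,0,0,0],"gripper":[160,160,160,160,160]}'
python3 -m creep '{"translation":[[-10,20,10],[-35,50,20],[-60,80,20],[-85,110,20],[-110,140,20]],"yaw":[0,0,0,0,0],"gripper":[160,160,160,160,160]}'
python3 -m creep '{"translation":[[-10,0,0],[-20,0,0],[-20,0,0],[-20,0,0],[-20,0,0]],"yaw":[0,0,0,0,0],"gripper":[160,160,160,160,160]}'
python3 -m creep '{"translation":[[0,0,0],[0,0,0],[0,0,0],[0,0,0],[0,0,0]],"yaw":[0,0,0,0,0],"gripper":[160,160,160,160,160]}'
cat > chk.py <<'E'
from station import ctrl;from h import *
c=ctrl.camera("scene");P=cloud(c);H=hsv(c);z=P[...,2];ok=(c["depth"]>0)&(P[...,0]>.5)&(P[...,0]<.78)
for nm,m in(("white",ok&(H[...,1]<60)&(H[...,2]>110)&(z>.18)&(z<.25)),("yellow",ok&(H[...,0]>20)&(H[...,0]<35)&(H[...,1]>150)&(z>.1))):
    k,l=cv2.connectedComponents(m.astype(np.uint8))
    for i in range(1,k):
        s=l==i
        if s.sum()>25: v,u=np.nonzero(s);p=P[s];print(nm,s.sum(),int(u.mean()),int(v.mean()),p.mean(0).round(4),rect(p),np.percentile(p[:,2],[5,50,95]).round(3))
cv2.imwrite("pics/c7.png",c["pixels"][100:480,100:620,::-1])
E
python3 chk.py; python3 chk.py
```

```text
time_s: 11.93
ee_pos: [0.616, 0.1472, 0.203]
eef_rot: [-3.133, 0.023, 0.065]
force: [0.0, 0.7, -0.5]
grip_width: 0.0348
time_s: 12.35
ee_pos: [0.6155, 0.1471, 0.3251]
eef_rot: [-3.133, 0.024, 0.065]
force: [1.2, 0.2, 0.6]
grip_width: 0.0351
time_s: 12.77
ee_pos: [0.5041, 0.288, 0.3465]
eef_rot: [-3.133, 0.022, 0.064]
force: [0.0, 0.8, -0.6]
grip_width: 0.0349
time_s: 13.18
ee_pos: [0.4847, 0.2877, 0.347]
eef_rot: [-3.132, 0.022, 0.064]
force: [0.2, -0.4, -0.1]
grip_width: 0.0349
time_s: 13.6
ee_pos: [0.4848, 0.2876, 0.3469]
eef_rot: [-3.133, 0.022, 0.064]
force: [0.1, 0.1, 0.6]
grip_width: 0.0348
white 513 452 281 [0.6206 0.1453 0.2025] [614.2 145.6 151.3  15.3   3.6] [0.197 0.203 0.206]
white 545 293 311 [ 0.6335 -0.1809  0.2029] [ 626.8 -181.   150.9   14.4    3.1] [0.191 0.204 0.207]
yellow 60 441 286 [0.6119 0.1334 0.1687] [604.1 133.4  13.3  43.7  87.1] [0.167 0.169 0.172]
yellow 147 372 300 [ 0.6216 -0.0176  0.1727] [620.  -17.2  21.8  50.7   4.2] [0.17  0.173 0.175]
yellow 56 300 316 [ 0.6307 -0.1662  0.1707] [ 629.8 -166.5   25.7    9.3    2.5] [0.169 0.171 0.174]
white 510 452 281 [0.6206 0.1453 0.2025] [613.1 145.7 151.8  16.    3.6] [0.198 0.203 0.206]
white 545 293 312 [ 0.6339 -0.1808  0.2029] [ 627.  -180.8  151.3   14.     3.3] [0.19  0.204 0.207]
yellow 61 441 286 [0.6121 0.1334 0.169 ] [605.2 133.5  13.6  42.4  87.4] [0.167 0.17  0.172]
yellow 148 372 300 [ 0.6215 -0.0174  0.1726] [620.7 -16.9  22.4  50.2   6.4] [0.17  0.173 0.175]
yellow 57 300 316 [ 0.6307 -0.1662  0.1706] [ 630.  -166.3   26.9    9.     2.9] [0.168 0.171 0.173]
```

View pics/c7.png

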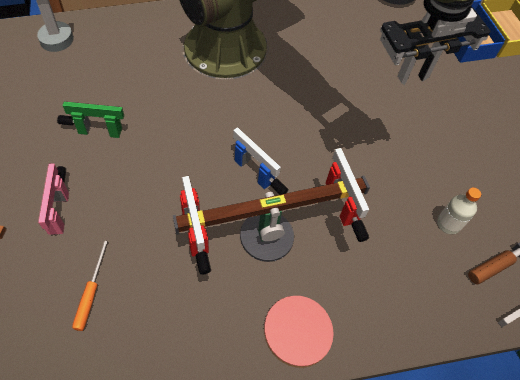

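The picture shows both red clamps astride their bands, at (195,210) and (348,185) in the crop, with the bar level and the hand well away. Two successive readings agree, so nothing is moving.

```bash
python3 -c "
from station import ctrl
print(ctrl.hand_in())"
```

```text
the job is handed in; nothing more can be done
None
```

Both red clamps now hang on the wooden bar, one astride each yellow band, and the job is handed in. It took about 14 s of robot time, out of 69 s allowed.

I hung the right-hand red clamp on the right band first, sinking the bar to its stop before letting go. The left-hand red clamp then went on the raised left band, lowered until the bar was level. I did not touch the blue, green or pink clamps.

In the last check both rail tops read about 204 mm high (34 mm above the 170 mm seats). They were about 2 mm (left) and 5 mm (right) off the band centres along the bar, well inside the 28 mm allowed. The bands read 169 and 171 mm high, so the bar is level to within about 0.01 rad. Two successive pictures agreed, so nothing was moving, and the hand was clear with about zero wrist force. No check failed or disagreed.

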